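Feed a blank under the shear guard with a push stick

ROBOT

A 6-joint arm with a two-finger parallel gripper is mounted at the origin on a cart in front of the work surface, level with it; the furniture and walls round the work are solid. World frame = base frame: x ahead of the robot, y to its left, z up, the work surface at z = 0. Lengths are in m, angles in degrees, forces in N, time in s.
With the tool pointing down it reaches from about 0.375 to 0.925 m from the base axis. Payload 5.7 kg.
Tool frame: the origin (TCP) lies midway between the tips of the shut fingers; the grasp point (between the pads) lies 19 mm behind it; z points along the fingers, x is the direction in which the jaws open and shut, and the axes are right-handed (so a half turn about z gives the same grasp; the last joint's range is limited). The gripper opens to 85 mm and grips with 20 to 120 N. Pads are 22 mm wide; open, the fingers measure 114 mm over their backs; the gripper's body (76 mm by 85 mm) begins 54 mm behind the grasp point. The pads swing forward as they close: fully open they stand 13 mm farther back than shut.
Start: joints at [59.582, 20.558, 86.54, -0, 72.909, -6.595], TCP at [0.242, 0.549, 0.231] pointing down, gripper open.
Joint ranges: [-170.27, 170.27], [-57.76, 135], [12.27, 136.19], [-55.21, 235.2], [11.17, 155.16], [-170.74, 170.74]. Speed limits (degrees/s): [136.94, 136.94, 180, 180, 180, 180].

INTERFACE

Orientations are given as a 3x3 rotation matrix whose columns are the frame's x, y, z axes.
In Python, from rig import sensors, cams, robot gives the robot as it stands.
- The arm moves only by the shell command python3 -m jog 'ROWS' [FORCE]. ROWS is JSON, a list of rows, each a list of 7 numbers: the shift along the tool's x, y, z scaled (see below), then the turn, a rotation vector about the tool's x, y, z scaled (see below), then the closure, from 0 (fully open) to 1 (shut). In form: [[x, y, z, ax, ay, az, jaw], ...]. A call has 1 to 5 rows; each row shifts and turns the commanded pose from where the row before left it, along the tool's axes as they then stand; what a row does not reach is not made up. The controller multiplies each number of a shift by 3 cm and each number of a turn by 0.08 rad. A row lasts 1/12 s, in which the tool goes at most 41.7 mm and 7.16 degrees, less where a joint would pass 70% of its speed; a pose out of reach is approached as far as the arm can. A call with a number of a shift or a turn outside -1 to 1 is refused whole. A call with a gripper value outside its range is refused whole. The fingers move at their own pace and stop on an object; FORCE is the grip in N (left out, the last holds). Time passes only in rows, so rows that do not move let the fingers close. It gives the time, the measured TCP pose, the force and the opening at its end, in the units of the state.
- sensors.observe(): the state, without advancing time (a new reading comes with each control period).
- cams.get_image(name): name is "scene" or "top" or "wrist"; returns the picture (384x512x3 uint8, red, green, blue); there is no depth.
- cams.calibration(name): a dict with "K" (3x3 intrinsics, pixels), "rvec" (rotation vector, rad) and "tvec" (3), from world to camera coordinates, as OpenCV has them. Camera axes: x right, y down, z forward; pixel columns grow to the right and rows downward; lengths in m; the calibration is good to about 2 mm. The wrist camera is an equidistant fisheye: a pixel r from the principal point sees the ray r / f radians off the axis. A picture is of the moment at which its call begins: read the wrist's pose just before it. calibration takes no time and is no camera call; for the wrist camera it gives the pose at the moment of the call.
- robot.sign_off(): hands the job in, once; it reports no verdict.
The state is a dict: "t": time; "qpos": joint angles; "qd": joint speeds; "joint_torque": joint torques, N m; "ee_pos": TCP position; "tcp_rot": TCP orientation; "contact_force": force on the tool from outside, world axes, zero at the start; "torque": the same for the moment, N m; "finger_gap": opening from 0.0 (shut) to 1.0 (fully open).
Only numpy, scipy, OpenCV 4.12 (cv2) and the standard library are available. Lean on these libraries where they do the work, as an engineer would, in place of code of your own. Each camera call takes 0.05 s, during which the arm holds its last target. There are 200 camera calls.

TASK

Lay the steel blank lengthwise on the open infeed bed of the little bench shear, squarely just short of the flared guides, and let go. Then take the wooden push stick and with its nose, never with the fingers, feed the blank under the low guard until it is fully home against the back gauge; bed it there with a steady push of about 15 N for a second or more, and never push harder than 20 N. Draw the stick out again and lay it flat, handle up as it was, on the bench clear of the shear, disturbing nothing else.

Things in the scene. Friction and masses are not known exactly. Their poses are not given: they have to be found in the camera images.
- shear: Small bench shear fixed to the bench, base 285 x 104 mm, 85 mm high. Origin on the bench (z = 0) under the middle of the guard's mouth; x is the feed direction (level, into the guard), z up. Its bed is a plate 8 mm thick from x = -130 to 155 mm, bare up to x = -37 mm, where two flared guides (20 mm high) begin, 63 mm apart.
- mouth (a point): Middle of the guard's mouth, 18 mm above the bench, at x = 0 of the shear, same axes. The guides narrow to 43 mm here; cheeks 43 mm apart lead on (tops 48 mm above the bench). The clear guard's underside is 20 mm above the bed (x = 0 to 39 mm), the blade beam (x = 75 to 91 mm) 22 mm above it.
- holddown (a joint): Rise in m (0 at rest) of the sprung hold-down roller at x = 55 mm of the shear, 24 mm in diameter, lowest point 14 mm above the bed, about 2 to 3 N down. The blank lifts it about 2 mm; the push can jump to about 10 N as the blank's front edge enters at x = 46 to 55 mm, then a steady drag of up to about 7 N remains.
- gauge_face (a point): Middle of the front face of the back gauge, a rigid steel block 38 mm wide on the bed between the cheeks, fixed at a setting 98 to 120 mm past the mouth. The point is 8 mm above the bed; x is the feed direction. The blank is home when its leading end touches this face, its centre then being 35 mm before it.
- blank_center (a point): Centre of the blank, a plain bright steel flat 70 x 40 x 16 mm (x, y, z), about 0.35 kg, lying flat on the bench beside the shear; x along its length, z up; both ends are alike.
- stick_grip (a point): Pale wooden push stick on the bench, 155 mm long, 0.12 kg. Point: middle of its raised handle, 22 mm above the underside; x points to its nose, z up. Handle 18 mm wide (y), 44 mm high, from x = -40 to 35 mm; then a low bar 16 mm wide, 14 mm high, ending in a cross-piece (nose) 30 mm wide, 15 mm long, 14 mm high with its flat end at x = 120 mm.
- stick_nose (a point): Middle of the flat end of the push stick's nose, 120 mm ahead of the grip point, 7 mm above the stick's underside.
- vee_block: Bystander: steel vee block 57 x 56 x 34 mm; origin under its middle. Leave alone.
- feeler_gauge: Bystander: feeler gauge 49 x 109 x 10 mm lying flat; origin under its middle. Leave alone.
- screwdriver: Bystander: screwdriver 34 x 207 x 28 mm lying near the bench's front edge; origin under its middle. Leave alone.

How it is judged:
By the outcome, as a careful person would: the job done as asked, in the order asked, and still so for the second after the job is handed in, with the robot touching nothing.
It also fails if it takes over 72 s, if anything falls off the work surface, if the arm or the gripper's body presses on something with over 40 N, if the wrist force passes 120 N, or if a joint passes its speed limit or range.

## Working session

There is one attempt and no reset: what is moved stays moved. The work goes in short steps, Python scripts to look and compute and a shell command to move; the robot and the scene stay as the last step left them, time stands still between calls to the robot, and variables do not carry over. Pictures are saved under pics/ and viewed, about 8 in all and at most 12, crops included, and the job is handed in when it is done.

```bash
ls; mkdir -p pics; python3 - <<'E'
from rig import sensors,cams
import cv2
for n in ("scene","top"):
    cv2.imwrite(f"pics/{n}0.png",cams.get_image(n)[:,:,::-1])
    c=cams.calibration(n);print(n,c)
s=sensors.observe();print(s)
E
```

```text
pics
scene {'K': array([[399.85765881,   0.        , 253.46267493],
       [  0.        , 399.85765881, 191.05666312],
       [  0.        ,   0.        ,   1.        ]]), 'rvec': array([ 1.25344092, -2.03363924,  1.1372892 ]), 'tvec': array([0.26524483, 0.26825203, 0.56246964])}
top {'K': array([[454.21921786,   0.        , 254.48051953],
       [  0.        , 454.21921786, 189.30164147],
       [  0.        ,   0.        ,   1.        ]]), 'rvec': array([ 2.15152886, -2.19766951,  0.1090097 ]), 'tvec': array([0.09672743, 0.48675375, 1.00307426])}
{'t': 0.1, 'qpos': array([ 5.95835118e+01,  2.05934527e+01,  8.65931850e+01,  4.84648684e-04,
        7.29094011e+01, -6.59474980e+00]), 'qd': array([ 0.01942245, -0.08224759, -0.1590941 ,  0.07378096, -0.05828104,
       -0.00914922]), 'joint_torque': array([-2.18201205e-05, -5.28654993e+01, -2.79347259e+01, -4.28777021e-04,
        5.12009341e-03,  2.63528148e-05]), 'ee_pos': array([0.2420233, 0.548343 , 0.2305387]), 'tcp_rot': array([[ 4.03893977e-01,  9.14805402e-01, -8.55598518e-04],
       [ 9.14804288e-01, -4.03894833e-01, -1.44140158e-03],
       [-1.66417377e-03, -2.00531778e-04, -9.99998595e-01]]), 'contact_force': array([ 0.21985569,  0.31625718, -0.32886674]), 'torque': array([-0.00910722,  0.03893753,  0.05386102]), 'finger_gap': 1.0001598858395702}
```

View pics/top0.png

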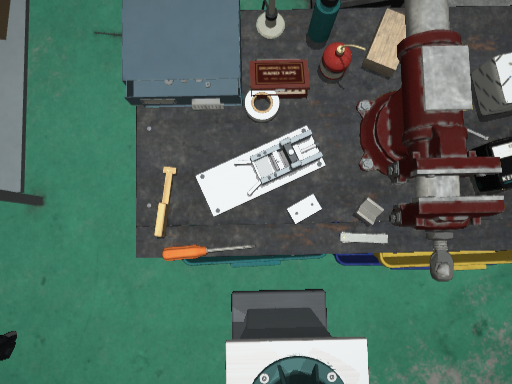

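View pics/scene0.png

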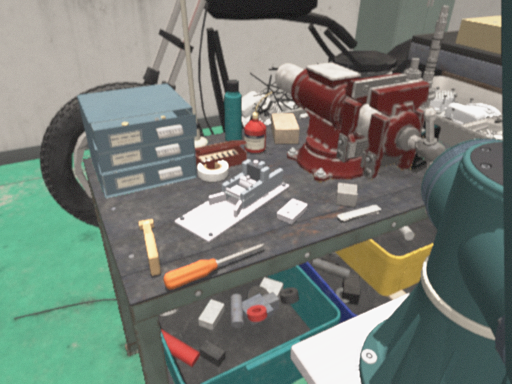

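Top view: stick at about (165,202), nose toward (168,170). Blank at (304,208), between the shear and the robot. The shear's bed runs from (207,195) to (315,145), with the feed going right and up. Vee block at (370,210), feeler at (364,238), screwdriver at (205,251).

```bash
cat > h.py <<'E'
import numpy as np, cv2
from rig import cams,sensors
def p2w(n,uv,z,c=None):
    c=c or cams.calibration(n); R,_=cv2.Rodrigues(np.array(c['rvec'])); t=np.array(c['tvec']).ravel()
    K=c['K']; uv=np.array(uv,float).reshape(-1,2)
    d=np.c_[(uv[:,0]-K[0,2])/K[0,0],(uv[:,1]-K[1,2])/K[1,1],np.ones(len(uv))]
    if n=="wrist":
        r=np.hypot(d[:,0],d[:,1]); d=np.c_[d[:,:2]/np.maximum(r,1e-9)[:,None]*np.sin(r)[:,None],np.cos(r)]
    d=d@R; o=-R.T@t
    return o+d*((z-o[2])/d[:,2])[:,None]
def w2p(n,P,c=None):
    c=c or cams.calibration(n); R,_=cv2.Rodrigues(np.array(c['rvec'])); t=np.array(c['tvec']).ravel();K=c['K']
    X=np.atleast_2d(P)@R.T+t
    if n!="wrist": q=X[:,:2]/X[:,2:]
    else:
        r=np.hypot(X[:,0],X[:,1]); q=X[:,:2]/np.maximum(r,1e-9)[:,None]*np.arctan2(r,X[:,2])[:,None]
    return q*K[[0,1],[0,1]]+K[:2,2]
E
python3 - <<'E'
from h import *
im=cv2.imread("pics/top0.png")
cr=im[115:255,145:345]
cv2.imwrite("pics/top0c.png",cv2.resize(cr,None,fx=4,fy=4,interpolation=cv2.INTER_CUBIC))
hsv=cv2.cvtColor(im,cv2.COLOR_BGR2HSV)
# blank
g=cv2.cvtColor(im,cv2.COLOR_BGR2GRAY)
m=(g>150).astype('uint8'); n,l,s,c=cv2.connectedComponentsWithStats(m)
for i in range(1,n):
    if s[i,4]>60 and 120<c[i,0]<400 and 110<c[i,1]<250:
        ys,xs=np.where(l==i); r=cv2.minAreaRect(np.c_[xs,ys].astype('float32')); print(s[i,4],c[i],r)
        if 280<c[i,0]<330:
            B=p2w("top",cv2.boxPoints(r),.016);print("blank",B,B.mean(0))
m=((hsv[:,:,0]>10)&(hsv[:,:,0]<30)&(hsv[:,:,1]>60)&(hsv[:,:,2]>120)).astype('uint8')
n,l,s,c=cv2.connectedComponentsWithStats(m)
for i in range(1,n):
    if s[i,4]>40 and c[i,0]<200 and 150<c[i,1]<245:
        ys,xs=np.where(l==i); r=cv2.minAreaRect(np.c_[xs,ys].astype('float32')); print("stick",s[i],c[i],r,p2w("top",cv2.boxPoints(r),.014))
E
```

```text
4666 [255.86648093 172.13694814] ((260.6061706542969, 170.13357543945312), (44.77347946166992, 124.30640411376953), 65.55604553222656)
508 [163.71653543 199.71062992] ((164.7128448486328, 201.23509216308594), (12.432459831237793, 69.54408264160156), 7.815293788909912)
529 [303.97542533 208.32514178] ((303.9923095703125, 208.361572265625), (17.4888973236084, 30.388507843017578), 60.2551155090332)
blank [[ 0.44458763  0.01479993  0.016     ]
 [ 0.47760766 -0.04616609  0.016     ]
 [ 0.44265855 -0.06467866  0.016     ]
 [ 0.40985906 -0.00383978  0.016     ]] [ 0.44367822 -0.02497115  0.016     ]
399 [363.49373434 237.57142857] ((363.5, 237.0), (10.0, 47.0), 90.0)
stick [154 166  22  71 554] [163.68411552 199.90613718] ((164.6424560546875, 201.2291717529297), (12.714035034179688, 70.7103042602539), 7.943472385406494) [[0.3900091  0.3163576  0.014     ]
 [0.54906055 0.29397888 0.014     ]
 [0.54439995 0.26519904 0.014     ]
 [0.38545903 0.28799461 0.014     ]]
```

View pics/top0c.png

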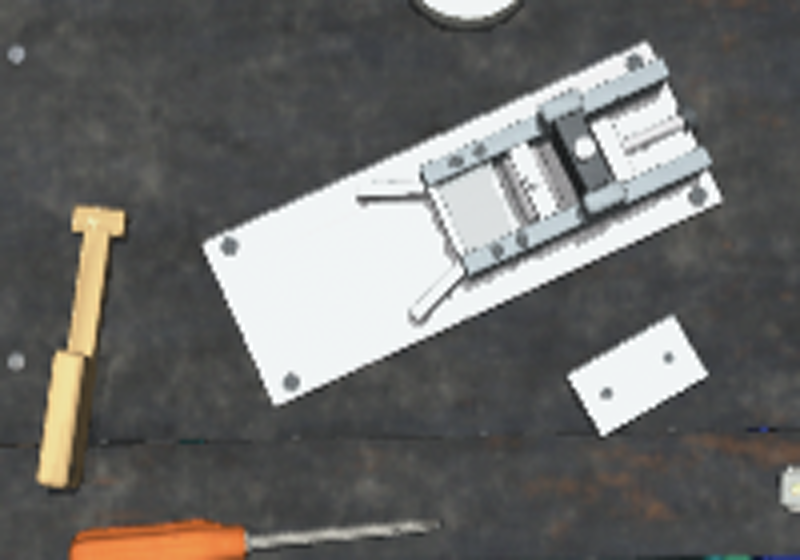

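The enlarged crop shows the bed corners at (203,243), (275,405), (647,42) and (720,203). The blank lies to the right of the bed's lower edge. The stick's nose end is at (100,209) and its bar meets the handle at (82,352).

```bash
python3 - <<'E'
from h import *
f=lambda a:np.array(a,float)/4+[145,115]
C=p2w("top",f([[203,243],[275,405],[720,203],[647,42]]),.008)
print(C[:,:2]); print("sizes",[np.linalg.norm(C[i]-C[(i+1)%4]) for i in range(4)])
for a,b in((0,3),(1,2)):
    d=C[b]-C[a];print("yaw",np.degrees(np.arctan2(d[1],d[0])))
d=(C[2]+C[3]-C[0]-C[1]);d/=np.linalg.norm(d);c=C.mean(0);m=c-d*.0125
print("mouth",m,"dir",d, "place centre", m-.078*d)
w=p2w("top",f([[100,209],[82,352]]),.014);dd=w[0]-w[1];print("stick",w,np.linalg.norm(dd),np.degrees(np.arctan2(dd[1],dd[0])))
hh=p2w("top",f([[73,351],[56,485]]),.044);print("handle top",hh,hh.mean(0))
s=w[0]-.12*dd/np.linalg.norm(dd);print("grip",s)
b=p2w("top",f([[567,376],[675,315],[709,375],[603,437]]),.016);print("blank",b.mean(0));
for i,j in((0,1),(3,2)):
    e=b[j]-b[i];print(np.linalg.norm(e),np.degrees(np.arctan2(e[1],e[0])))
E
```

```text
[[ 0.52425524  0.22055506]
 [ 0.43041503  0.18040867]
 [ 0.54124863 -0.07740791]
 [ 0.63655284 -0.03838481]]
sizes [np.float64(0.10206721565394265), np.float64(0.28063049083280606), np.float64(0.10298395541814784), np.float64(0.2822421118314601)]
yaw -66.55448233899513
yaw -66.73745930932049
mouth [0.52816274 0.08276864 0.008     ] dir [ 0.39641561 -0.91807117  0.        ] place centre [0.49724232 0.15437819 0.008     ]
stick [[0.54431222 0.27851741 0.014     ]
 [0.46257186 0.28902883 0.014     ]] 0.08241344709537393 -7.327754235551108
handle top [[0.46114415 0.28825569 0.044     ]
 [0.38785227 0.29771815 0.044     ]] [0.42449821 0.29298692 0.044     ]
grip [0.42529228 0.29382281 0.014     ]
blank [ 0.44234329 -0.02636547  0.016     ]
0.0707403327790498 -61.84892239257731
0.06982375176903677 -61.10255684667527
```

```bash
R='x'; 
python3 -m jog '[[-0.99,0.92,0.2,0,0,0,0],[-0.99,0.92,0.2,0,0,0,0],[-0.99,0.92,0.2,0,0,0,0],[-0.99,0.92,0.2,0,0,0,0],[-0.99,0.92,0.2,0,0,0,0]]'
python3 -m jog '[[-0.99,0.92,0.2,0,0,0,0],[-0.99,0.92,0.2,0,0,0,0],[-0.99,0.92,0.2,0,0,0,0],[-0.99,0.92,0.2,0,0,0,0],[-0.99,0.92,0.2,0,0,0,0]]'
python3 -m jog '[[-0.99,0.92,0.2,0,0,0,0],[-0.99,0.92,0.2,0,0,0,0],[-0.99,0.92,0.2,0,0,0,0],[-0.99,0.92,0.2,0,0,0,0],[0,0,0,0,0,0.9,0]]'
python3 -m jog '[[0,0,0,0,0,0.9,0],[0,0,0,0,0,0.9,0],[0,0,0,0,0,0.9,0],[0,0,0,0,0,0.9,0],[0,0,0,0,0,0.9,0]]'
python3 -m jog '[[0,0,0,0,0,0.9,0],[0,0,0,0,0,0.9,0],[0,0,0,0,0,0.9,0],[0,0,0,0,0,0,0]]'
cat > go.py <<'E'
# usage: from go import to;  to(pos,yaw_jaw): print remaining shift (tool axes) and turn in jog units
from h import *
from scipy.spatial.transform import Rotation as Ro
def to(pos,yaw,rotfirst=False):
    s=sensors.observe(); R=np.array(s['tcp_rot']); p=np.array(s['ee_pos'])
    a=np.radians(yaw); x=np.array([np.cos(a),np.sin(a),0]); z=np.array([0,0,-1.]); T=np.c_[x,np.cross(z,x),z]
    print("t",round(s['t'],2),"p",p.round(4),"yaw",np.degrees(np.arctan2(R[1,0],R[0,0])).round(2),"F",np.round(s['contact_force'],1),"gap",round(s['finger_gap'],3))
    print(" shift units in present axes",(R.T@(pos-p)/.03).round(2),"in target axes",(T.T@(pos-p)/.03).round(2),"turn",(Ro.from_matrix(R.T@T).as_rotvec()/.08).round(2))
E
python3 - <<'E'
from go import *
to(np.array([.443,-.026,.10]),28.5)
cv2.imwrite("pics/w1.png",cams.get_image("wrist")[:,:,::-1])
E
```

```text
t: 0.52
ee_pos: [0.3084, 0.3554, 0.2007]
tcp_rot: [[0.403, 0.915, -0.0], [0.915, -0.403, -0.001], [-0.001, -0.0, -1.0]]
contact_force: [0.8, -0.1, -0.1]
finger_gap: 0.999
t: 0.93
ee_pos: [0.3748, 0.1638, 0.171]
tcp_rot: [[0.403, 0.915, 0.0], [0.915, -0.403, -0.0], [-0.0, 0.0, -1.0]]
contact_force: [0.4, -1.0, -0.8]
finger_gap: 0.997
t: 1.35
ee_pos: [0.4309, 0.0061, 0.1469]
tcp_rot: [[0.472, 0.882, 0.002], [0.882, -0.472, -0.003], [-0.001, 0.003, -1.0]]
contact_force: [0.1, 0.5, 0.3]
finger_gap: 1.001
t: 1.77
ee_pos: [0.4276, 0.0123, 0.1471]
tcp_rot: [[0.752, 0.659, -0.001], [0.659, -0.752, 0.0], [-0.001, -0.0, -1.0]]
contact_force: [0.3, -1.0, -1.2]
finger_gap: 1.003
t: 2.1
ee_pos: [0.4276, 0.0124, 0.1471]
tcp_rot: [[0.875, 0.483, -0.001], [0.483, -0.875, -0.0], [-0.001, -0.0, -1.0]]
contact_force: [-0.4, 1.2, -0.1]
finger_gap: 0.997
t 2.1 p [0.4276 0.0124 0.1471] yaw 28.9 F [-0.4  1.2 -0.1] gap 0.997
 shift units in present axes [-0.17  1.37  1.57] in target axes [-0.16  1.37  1.57] turn [-0.    0.01  0.09]
```

View pics/w1.png

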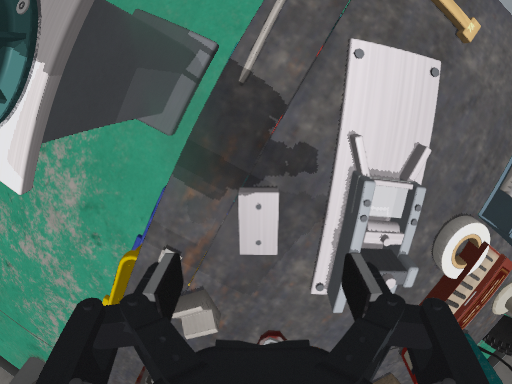

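Wrist view: the blank's top face has corners near (240,188), (277,188), (278,255) and (239,255). The shear's bed corners are at (350,39), (441,62) and (312,293), and the guides, guard and roller are visible. Next I refine both poses.

```bash
python3 - <<'E'
from go import *
im=cv2.imread("pics/w1.png"); g=cv2.cvtColor(im,cv2.COLOR_BGR2GRAY)
m=(g[165:280,215:300]>150).astype('uint8'); n,l,s,c=cv2.connectedComponentsWithStats(m)
i=1+s[1:,4].argmax(); print(s[i]); cn=cv2.findContours((l==i).astype('uint8'),0,1)[0][0][:,0]+[215,165]
W=p2w("wrist",cn,.016)[:,:2]
r=cv2.minAreaRect((W*1000).astype('float32'));print("blank rect mm",r)
C=p2w("wrist",[[350,39],[441,62],[312,293]],.008)[:,:2];print(C,np.linalg.norm(C[0]-C[1]),np.linalg.norm(C[0]-C[2]))
d=C[2]-C[0];print(np.degrees(np.arctan2(d[1],d[0])))
# guide tips (z=.028): near ends
print("guide ends",p2w("wrist",[[354,134],[423,147]],.028)[:,:2])
print("guard front corners", p2w("wrist",[[366,180],[421,187]],.05)[:,:2])
E
```

```text
[  23   28   41   62 2342]
blank rect mm ((444.61431884765625, -25.91982650756836), (40.01953125, 68.43521118164062), 29.142208099365234)
[[ 0.43044547  0.17948141]
 [ 0.52568848  0.22171645]
 [ 0.54619287 -0.07743854]] 0.10418747708649423 0.2817895059119561
-65.74751469174811
guide ends [[0.47500819 0.09988325]
 [0.54461923 0.12872494]]
guard front corners [[0.49959653 0.07085933]
 [0.55306974 0.09387974]]
```

```bash

python3 -m jog '[[-0.06,0.7,0.3,0,0,0,0.25],[-0.06,0.69,0.5,0,0,0,0.25],[0,0,0.8,0,0,0,0.25],[0,0,0.8,0,0,0,0.25],[0,0,0.8,0,0,0,0.25]]'
python3 -m jog '[[0,0,0.6,0,0,0,0.25],[0,0,0.5,0,0,0,0.25],[0,0,0.3,0,0,0,0.25],[0,0,0.1,0,0,0,0.25],[0,0,0,0,0,0,0.25]]'
python3 - <<'E'
from go import *
to(np.array([.4445,-.0258,.002]),29.)
E
```

```text
t: 2.57
ee_pos: [0.4454, -0.0263, 0.0505]
tcp_rot: [[0.873, 0.487, 0.001], [0.487, -0.873, -0.0], [0.001, 0.001, -1.0]]
contact_force: [0.3, -0.4, -0.1]
finger_gap: 0.751
t: 2.98
ee_pos: [0.4446, -0.0257, 0.0058]
tcp_rot: [[0.874, 0.486, -0.001], [0.486, -0.874, 0.0], [-0.001, -0.001, -1.0]]
contact_force: [0.4, -0.3, 0.6]
finger_gap: 0.747
t 2.98 p [ 0.4446 -0.0257  0.0058] yaw 29.1 F [ 0.4 -0.3  0.6] gap 0.747
 shift units in present axes [-0.   -0.    0.13] in target axes [-0.   -0.    0.13] turn [-0.01  0.01  0.02]
```

```bash

python3 -m jog '[[0,0,0.17,0,0,0,0.4],[0,0,0,0,0,0,0.6],[0,0,0,0,0,0,0.7],[0,0,0,0,0,0,0.8],[0,0,0,0,0,0,0.8]]' 50
python3 -m jog '[[0,0,0,0,0,0,0.8],[0,0,-0.3,0,0,0,0.8],[0,0,-0.7,0,0,0,0.8],[0,0,-0.8,0,0,0,0.8],[0,0,0,0,0,0,0.8]]'
python3 - <<'E'
from go import *
to(np.array([.4986,.1529,.060]),23.7)
E
```

```text
t: 3.4
ee_pos: [0.4453, -0.0259, 0.0017]
tcp_rot: [[0.874, 0.486, 0.001], [0.486, -0.874, -0.0], [0.001, 0.001, -1.0]]
contact_force: [-0.0, -0.3, 3.4]
finger_gap: 0.453
t: 3.82
ee_pos: [0.4469, -0.0262, 0.0584]
tcp_rot: [[0.874, 0.486, 0.005], [0.486, -0.874, -0.001], [0.004, 0.003, -1.0]]
contact_force: [1.1, 1.3, -2.9]
finger_gap: 0.454
t 3.82 p [ 0.4469 -0.0262  0.0584] yaw 29.06 F [ 1.1  1.3 -2.9] gap 0.454
 shift units in present axes [ 4.41 -4.38 -0.05] in target axes [ 3.98 -4.77 -0.05] turn [ 0.04 -0.05  1.17]
```

```bash

python3 -m jog '[[0,0,-0.8,0,0,0.4,0.8],[0,0,-0.8,0,0,0.4,0.8],[0,0,-0.7,0,0,0.37,0.8],[0.4,-0.4,0,0,0,0,0.8],[0.7,-0.9,0,0,0,0,0.8]]'
python3 -m jog '[[0.8,-0.9,0,0,0,0,0.8],[0.8,-0.9,0,0,0,0,0.8],[0.8,-0.9,0,0,0,0,0.8],[0.48,-0.77,0,0,0,0,0.8],[0,0,0,0,0,0,0.8]]'
python3 -m jog '[[0,0,0,0,0,0,0.8],[0,0,0,0,0,0,0.8]]'
python3 - <<'E'
from go import *
to(np.array([.4986,.1529,.012]),23.7)
cv2.imwrite("pics/w2.png",cams.get_image("wrist")[:,:,::-1])
c=cams.calibration("wrist"); print(c)
E
```

```text
t: 4.23
ee_pos: [0.4605, 0.0214, 0.1254]
tcp_rot: [[0.917, 0.399, 0.003], [0.399, -0.917, -0.002], [0.002, 0.003, -1.0]]
contact_force: [0.3, 0.4, -4.0]
finger_gap: 0.452
t: 4.65
ee_pos: [0.4979, 0.1577, 0.1239]
tcp_rot: [[0.915, 0.404, 0.001], [0.404, -0.915, 0.002], [0.002, -0.002, -1.0]]
contact_force: [0.4, -0.2, -4.1]
finger_gap: 0.449
t: 4.82
ee_pos: [0.4957, 0.1527, 0.1235]
tcp_rot: [[0.915, 0.403, -0.002], [0.403, -0.915, -0.001], [-0.002, 0.0, -1.0]]
contact_force: [0.1, -0.1, -3.7]
finger_gap: 0.452
t 4.82 p [0.4957 0.1527 0.1235] yaw 23.74 F [ 0.1 -0.1 -3.7] gap 0.452
 shift units in present axes [0.1  0.03 3.72] in target axes [0.09 0.03 3.72] turn [0.   0.03 0.01]
{'K': array([[297.31863964,   0.        , 262.01959336],
       [  0.        , 297.31863964, 196.09290762],
       [  0.        ,   0.        ,   1.        ]]), 'rvec': array([-2.75194989, -0.57695309, -0.09467855]), 'tvec': array([-0.51512075, -0.06421418,  0.26150219])}
```

View pics/w2.png

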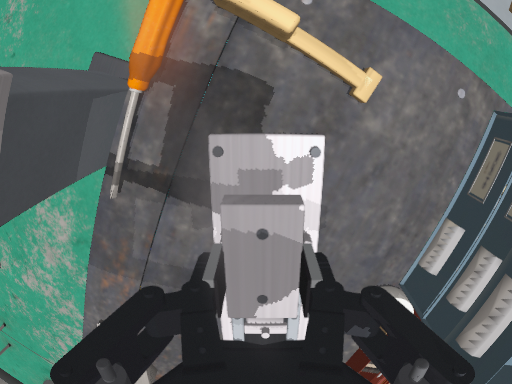

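The blank is held square between the pads. The bed's infeed corners are at (209,136) and (325,135), and the blank's holes are at (262,234) and (262,299).

```bash
python3 - <<'E'
from go import *
C=p2w("wrist",[[209,136],[325,135]],.008)[:,:2]; e=C[1]-C[0]; print(C,C.mean(0),np.linalg.norm(e),np.degrees(np.arctan2(e[1],e[0])))
zb=.1235+.0145
H=p2w("wrist",[[262,234],[262,299]],zb)[:,:2]; e=H[1]-H[0]; print("holes",H.mean(0),np.linalg.norm(e),np.degrees(np.arctan2(e[1],e[0])))
E=p2w("wrist",[[222,204],[302,204]],zb)[:,:2]; print(E.mean(0),np.linalg.norm(E[0]-E[1]),np.degrees(np.arctan2(*(E[1]-E[0])[::-1])))
E
```

```text
[[0.43249519 0.17996437]
 [0.52590441 0.22216346]] [0.4791998  0.20106392] 0.10249900381720745 24.311825760626878
holes [0.49579327 0.15268824] 0.040250704752238395 -66.34001892697133
[0.48148991 0.18531982] 0.0373425486896503 23.705811309770912
```

```bash

python3 -m jog '[[0.12,0.03,0.5,0,0,0,0.8],[0,0,0.8,0,0,0,0.8],[0,0,0.8,0,0,0,0.8],[0,0,0.7,0,0,0,0.8],[0,0,0.5,0,0,0,0.8]]'
python3 -m jog '[[0,0,0.25,0,0,0,0.8],[0,0,0.15,0,0,0,0.8],[0,0,0,0,0,0,0.8],[0,0,0,0,0,0,0.8]]'
python3 -m jog '[[0,0,0.04,0,0,0,0.8],[0,0,0,0,0,0,0.8]]'
```

```text
t: 5.28
ee_pos: [0.4992, 0.1521, 0.0235]
tcp_rot: [[0.917, 0.4, -0.002], [0.4, -0.917, -0.001], [-0.002, -0.0, -1.0]]
contact_force: [-0.8, -0.3, -3.2]
finger_gap: 0.45
t: 5.62
ee_pos: [0.501, 0.1534, 0.0137]
tcp_rot: [[0.916, 0.401, 0.001], [0.401, -0.916, -0.0], [0.001, 0.0, -1.0]]
contact_force: [0.7, 0.1, -3.1]
finger_gap: 0.451
t: 5.78
ee_pos: [0.5012, 0.1539, 0.0128]
tcp_rot: [[0.916, 0.402, 0.002], [0.402, -0.916, 0.0], [0.002, 0.001, -1.0]]
contact_force: [-0.2, 0.0, -3.2]
finger_gap: 0.454
```

```bash

python3 -m jog '[[-0.06,0,0,0,0,0.02,0.8],[0,0,0.05,0,0,0,0.8],[0,0,0,0,0,0,0.8]]'
python3 -m jog '[[0,0,0.05,0,0,0,0.8],[0,0,0,0,0,0,0.8]]'
python3 -m jog '[[0,0,0.03,0,0,0,0.8],[0,0,0,0,0,0,0.8]]'
```

```text
t: 6.03
ee_pos: [0.4987, 0.1531, 0.0106]
tcp_rot: [[0.916, 0.4, -0.0], [0.4, -0.916, -0.0], [-0.0, 0.0, -1.0]]
contact_force: [0.0, 0.1, -3.6]
finger_gap: 0.451
t: 6.2
ee_pos: [0.4989, 0.1532, 0.0097]
tcp_rot: [[0.916, 0.4, 0.0], [0.4, -0.916, -0.0], [0.0, 0.0, -1.0]]
contact_force: [-2.2, -0.8, 7.5]
finger_gap: 0.452
t: 6.37
ee_pos: [0.4989, 0.1532, 0.0097]
tcp_rot: [[0.916, 0.401, 0.001], [0.401, -0.916, -0.0], [0.0, 0.0, -1.0]]
contact_force: [-4.4, -1.5, 17.6]
finger_gap: 0.45
```

```bash

python3 -m jog '[[0,0,-0.05,0,0,0,0.8],[0,0,0,0,0,0,0.4],[0,0,0,0,0,0,0.3],[0,0,0,0,0,0,0.3],[0,0,0,0,0,0,0.3]]'
python3 -m jog '[[0,0,-0.3,0,0,0,0.3],[0,0,-0.8,0,0,0,0.3],[0,0,-0.9,0,0,0,0.3],[0,0,-0.9,0,0,0,0.3],[0,0,-0.6,0,0,0,0.3]]'
python3 -m jog '[[0,0,0,0,0,-0.95,0.3],[0,0,0,0,0,-0.95,0.3],[0,0,0,0,0,-0.95,0.3],[0,0,0,0,0,-0.95,0.3],[0,0,0,0,0,-0.95,0.3]]'
python3 -m jog '[[0,0,0,0,0,-0.95,0.3],[0,0,0,0,0,-0.95,0.3],[0,0,0,0,0,-0.95,0.3],[0,0,0,0,0,-0.95,0.3],[0,0,0,0,0,-0.95,0.3]]'
python3 - <<'E'
from go import *
to(np.array([.425,.2935,.12]),82.7)
E
```

```text
t: 6.78
ee_pos: [0.499, 0.1531, 0.0095]
tcp_rot: [[0.916, 0.4, 0.0], [0.4, -0.916, -0.0], [0.0, 0.0, -1.0]]
contact_force: [-0.6, 0.5, 0.3]
finger_gap: 0.696
t: 7.2
ee_pos: [0.4997, 0.1533, 0.1173]
tcp_rot: [[0.916, 0.4, 0.002], [0.4, -0.916, 0.0], [0.002, 0.001, -1.0]]
contact_force: [-0.5, 0.7, -0.1]
finger_gap: 0.703
t: 7.62
ee_pos: [0.4988, 0.1531, 0.1152]
tcp_rot: [[0.7, 0.714, 0.0], [0.714, -0.7, -0.0], [0.0, 0.0, -1.0]]
contact_force: [0.5, -0.7, -0.8]
finger_gap: 0.7
t: 8.03
ee_pos: [0.4988, 0.1531, 0.1151]
tcp_rot: [[0.385, 0.923, 0.0], [0.923, -0.385, -0.0], [-0.0, 0.0, -1.0]]
contact_force: [-0.4, -1.0, -0.3]
finger_gap: 0.699
t 8.03 p [0.4988 0.1531 0.1151] yaw 67.36 F [-0.4 -1.  -0.3] gap 0.699
 shift units in present axes [ 3.37 -4.07 -0.16] in target axes [ 4.33 -3.03 -0.16] turn [ 0.    0.   -3.35]
```

Turn the rest of the way, go above the stick and look.

```bash

python3 -m jog '[[0,0,0,0,0,-0.9,0.3],[0,0,0,0,0,-0.9,0.3],[0,0,0,0,0,-0.9,0.3],[0,0,0,0,0,-0.65,0.3],[0.5,-0.35,0,0,0,0,0.3]]'
python3 -m jog '[[0.9,-0.6,0,0,0,0,0.3],[0.9,-0.6,0,0,0,0,0.3],[0.9,-0.65,0,0,0,0,0.3],[0.8,-0.6,0,0,0,0,0.3],[0.33,-0.23,0,0,0,0,0.3]]'
python3 -m jog '[[0,0,0,0,0,0,0.3],[0,0,0,0,0,0,0.3]]'
python3 - <<'E'
from go import *
to(np.array([.425,.2935,.008]),82.7)
cv2.imwrite("pics/w3.png",cams.get_image("wrist")[:,:,::-1])
E
```

```text
t: 8.45
ee_pos: [0.492, 0.1679, 0.1153]
tcp_rot: [[0.129, 0.992, 0.002], [0.992, -0.129, -0.001], [-0.001, 0.002, -1.0]]
contact_force: [0.6, 0.6, 0.2]
finger_gap: 0.702
t: 8.87
ee_pos: [0.4236, 0.2962, 0.1151]
tcp_rot: [[0.129, 0.992, -0.001], [0.992, -0.129, 0.001], [0.001, -0.001, -1.0]]
contact_force: [-0.7, 0.4, 0.1]
finger_gap: 0.701
t: 9.03
ee_pos: [0.4257, 0.2939, 0.1149]
tcp_rot: [[0.129, 0.992, 0.0], [0.992, -0.129, -0.0], [-0.0, 0.001, -1.0]]
contact_force: [0.2, 0.5, 0.4]
finger_gap: 0.699
t 9.03 p [0.4257 0.2939 0.1149] yaw 82.61 F [0.2 0.5 0.4] gap 0.699
 shift units in present axes [-0.01 -0.02  3.56] in target axes [-0.02 -0.02  3.56] turn [ 0.01  0.   -0.02]
```

View pics/w3.png

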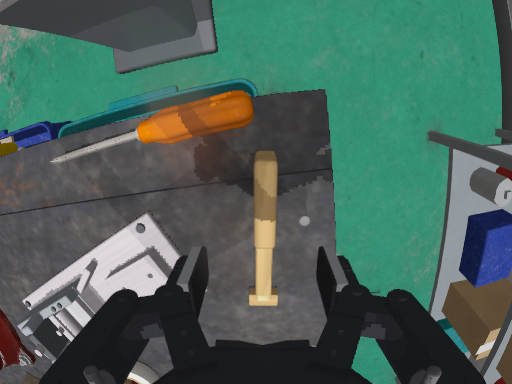

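The stick is centred under the gripper: handle from (265,155) to (264,248), nose end at (263,305). The bed and blank are partly hidden by the left finger.

```bash
python3 - <<'E'
from go import *
n=p2w("wrist",[[263.5,304],[263,250]],.014)[:,:2]; print("nose,bar",n)
h=p2w("wrist",[[265.5,153],[264.5,232],[264.5,248]],.044)[:,:2]; print("handle top",h)
R=np.array(sensors.observe()['tcp_rot']);p=np.array(sensors.observe()['ee_pos'])
for q in list(n)+list(h): print("tool xy mm",((q-p[:2])@R[:2,:2]*1000).round(1))
E
```

```text
nose,bar [[0.54554978 0.27918175]
 [0.47978418 0.28717465]]
handle top [[0.38335838 0.30147631]
 [0.44655383 0.29261965]
 [0.46114174 0.29075724]]
tool xy mm [  1.5 120.3]
tool xy mm [ 0.9 54. ]
tool xy mm [  2.5 -43.4]
tool xy mm [ 2.  20.4]
tool xy mm [ 2.  35.1]
```

```bash

python3 -m jog '[[0.05,0,0.6,0,0,0,0.3],[0,0,0.8,0,0,0,0.3],[0,0,0.8,0,0,0,0.3],[0,0,0.7,0,0,0,0.3],[0,0,0.4,0,0,0,0.4]]'
python3 -m jog '[[0,0,0.26,0,0,0,0.5],[0,0,0,0,0,0,0.6],[0,0,0,0,0,0,0.7],[0,0,0,0,0,0,0.8],[0,0,0,0,0,0,0.95]]' 80
python3 -m jog '[[0,0,0,0,0,0,0.95],[0,0,0,0,0,0,0.95],[0,0,0,0,0,0,0.95]]'
python3 -m jog '[[0,0,-0.3,0,0,0,0.95],[0,0,-0.8,0,0,0,0.95],[0,0,-0.9,0,0,0,0.95],[0,0,-0.7,0,0,0,0.95],[0,0,0,0,0,0,0.95]]'
python3 - <<'E'
from go import *
to(np.array([.425,.2935,.008]),82.7)
cv2.imwrite("pics/w4.png",cams.get_image("wrist")[:,:,::-1])
E
```

```text
t: 9.5
ee_pos: [0.4259, 0.2932, 0.0137]
tcp_rot: [[0.132, 0.991, -0.002], [0.991, -0.132, -0.002], [-0.002, -0.002, -1.0]]
contact_force: [0.2, 0.2, -0.3]
finger_gap: 0.605
t: 9.92
ee_pos: [0.4268, 0.2954, 0.0087]
tcp_rot: [[0.131, 0.991, 0.002], [0.991, -0.131, 0.001], [0.001, 0.001, -1.0]]
contact_force: [0.2, -0.3, -2.2]
finger_gap: 0.201
t: 10.17
ee_pos: [0.4265, 0.2955, 0.0086]
tcp_rot: [[0.13, 0.991, 0.001], [0.991, -0.13, 0.0], [0.001, 0.001, -1.0]]
contact_force: [0.7, -1.2, 7.1]
finger_gap: 0.199
t: 10.58
ee_pos: [0.4282, 0.2967, 0.093]
tcp_rot: [[0.13, 0.991, 0.006], [0.991, -0.13, 0.003], [0.004, 0.006, -1.0]]
contact_force: [0.6, 0.7, 0.2]
finger_gap: 0.206
t 10.58 p [0.4282 0.2967 0.093 ] yaw 82.51 F [0.6 0.7 0.2] gap 0.206
 shift units in present axes [-0.13 -0.11  2.83] in target axes [-0.12 -0.09  2.83] turn [ 0.07 -0.05 -0.04]
```

View pics/w4.png

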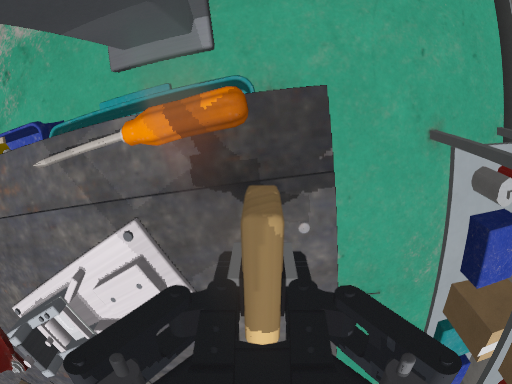

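Stick held, and the blank lies on the bed square and short of the guides, with its holes near (112,298) and (145,275). I check its pose and compute the approach.

```bash

python3 -m jog '[[0,0,0,0,0,0.95,0.95],[0,0,0,0,0,0.95,0.95],[0,0,0,0,0,0.95,0.95],[0,0,0,0,0,0.95,0.95],[0,0,0,0,0,0.95,0.95]]'
python3 -m jog '[[0,0,0,0,0,0.95,0.95],[0,0,0,0,0,0.95,0.95],[0,0,0,0,0,0.95,0.95],[0,0,0,0,0,0.95,0.95],[0,0,0,0,0,0.95,0.95]]'
python3 -m jog '[[0,0,0,0,0,0.95,0.95],[0,0,0,0,0,0.95,0.95],[0,0,0,0,0,0.95,0.95],[0,0,0,0,0,0.45,0.95],[0,0,0,0,0,0,0.95]]'
python3 - <<'E'
from go import *
to(np.array([.430,.309,.018]),23.9)
im=cams.get_image("top")[:,:,::-1]; cv2.imwrite("pics/t5.png",im)
cv2.imwrite("pics/t5c.png",cv2.resize(im[115:255,145:345],None,fx=4,fy=4,interpolation=cv2.INTER_CUBIC))
print("screwdriver",p2w("top",[[163,253],[205,250]],.015))
E
```

```text
t: 11.05
ee_pos: [0.4247, 0.2948, 0.0876]
tcp_rot: [[0.492, 0.87, -0.002], [0.87, -0.492, -0.001], [-0.002, -0.001, -1.0]]
contact_force: [0.3, 0.6, -1.2]
finger_gap: 0.198
t: 11.47
ee_pos: [0.4247, 0.2948, 0.0875]
tcp_rot: [[0.78, 0.626, -0.002], [0.626, -0.78, -0.001], [-0.003, -0.001, -1.0]]
contact_force: [-0.4, 0.0, -1.2]
finger_gap: 0.196
t: 11.88
ee_pos: [0.4248, 0.2948, 0.0876]
tcp_rot: [[0.915, 0.403, -0.002], [0.403, -0.915, -0.001], [-0.002, 0.0, -1.0]]
contact_force: [0.6, -0.2, -1.2]
finger_gap: 0.2
t 11.88 p [0.4248 0.2948 0.0876] yaw 23.76 F [ 0.6 -0.2 -1.2] gap 0.2
 shift units in present axes [ 0.36 -0.36  2.32] in target axes [ 0.35 -0.36  2.32] turn [ 0.    0.03 -0.03]
screwdriver [[0.350154   0.29475268 0.015     ]
 [0.35480531 0.2004402  0.015     ]]
```

View pics/t5c.png

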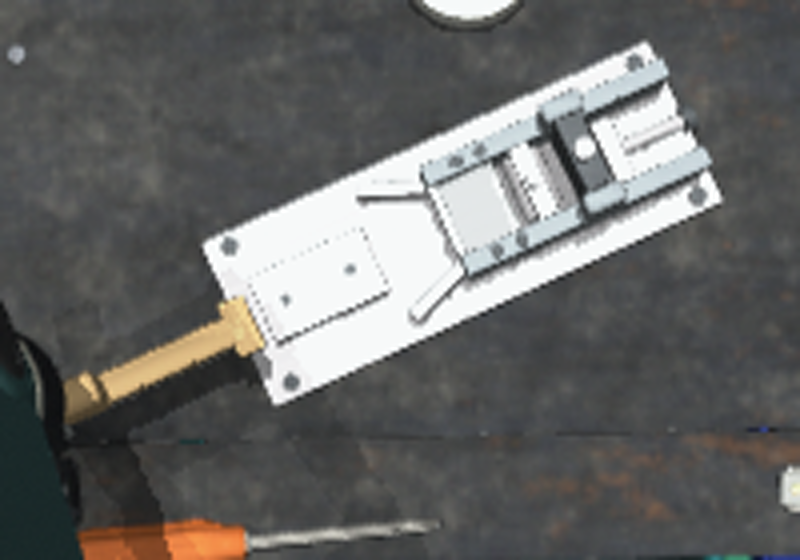

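Top crop: the blank lies on the bed, holes at (286,300) and (350,269), square and just short of the guide tips at (360,196) and (417,318). The stick is aligned behind it.

```bash
python3 - <<'E'
from go import *
f=lambda a:np.array(a,float)/4+[145,115]
H=p2w("top",f([[286,300],[350,269]]),.024)[:,:2]; e=H[1]-H[0]; print(H.mean(0),np.linalg.norm(e),np.degrees(np.arctan2(e[1],e[0])))
Q=p2w("top",f([[247,280],[362,229],[390,292],[275,345]]),.024)[:,:2];print(Q.mean(0),[np.degrees(np.arctan2(*(Q[b]-Q[a])[::-1])) for a,b in((0,1),(3,2))])
G=p2w("top",f([[362,196],[415,320]]),.028)[:,:2];print("guide",G.mean(0))
M=p2w("top",f([[424,175],[469,274]]),.048)[:,:2];print("mouth cheeks",M.mean(0),M)
d=np.array([np.cos(np.radians(-66.2)),np.sin(np.radians(-66.2))])
n=np.array([-d[1],d[0]])
near=np.array([.4782,.2007])
for k,v in dict(blankH=H.mean(0),blankQ=Q.mean(0),guide=G.mean(0),mouth=M.mean(0)).items(): print(k,((v-near)@d*1000-130).round(1),((v-near)@n*1000).round(1))
N=p2w("top",f([[238,322]]),.0876+.0054)[0,:2];print("nose approx",N)
s=sensors.observe();R=np.array(s['tcp_rot']);p=np.array(s['ee_pos']);print("nose exp",p[:2]+.12*R[:2,1], "lateral TCP",(p[:2]-near)@n*1000)
E
```

```text
[0.49724423 0.15389793] 0.04008347134201925 -65.17119861361827
[0.49614747 0.15361304] [np.float64(-67.07068416306265), np.float64(-66.331946364219)]
guide [0.51110147 0.11380599]
mouth cheeks [0.52667547 0.08094467] [[0.5545407  0.0927849 ]
 [0.49881025 0.06910444]]
blankH -79.5 -1.5
blankQ -79.7 -2.6
guide -37.2 -5.0
mouth -0.9 -4.0
nose approx [0.47113608 0.19204322]
nose exp [0.47347659 0.18510131] lateral TCP -10.777657216137648
```

```bash

python3 -m jog '[[0.33,-0.43,0,0,0,0.08,0.95],[0,0,0.5,0,0,0,0.95],[0,0,0.8,0,0,0,0.95],[0,0,0.6,0,0,0,0.95],[0,0,0.3,0,0,0,0.95]]'
python3 -m jog '[[0,0,0.1,0,0,0,0.95],[0,0,0,0,0,0,0.95],[0,0,0,0,0,0,0.95]]'
python3 - <<'E'
from go import *
to(np.array([.4286,.3106,.018]),23.4)
im=cams.get_image("top")[:,:,::-1]
a=cv2.resize(im[150:230,160:280],None,fx=5,fy=5,interpolation=cv2.INTER_CUBIC)
cv2.imwrite("pics/t6c.png",a)
E
```

```text
t: 12.35
ee_pos: [0.428, 0.3102, 0.0204]
tcp_rot: [[0.917, 0.399, -0.003], [0.399, -0.917, -0.002], [-0.004, 0.0, -1.0]]
contact_force: [-0.6, -0.4, -0.6]
finger_gap: 0.205
t: 12.6
ee_pos: [0.43, 0.3112, 0.0201]
tcp_rot: [[0.917, 0.398, 0.0], [0.398, -0.917, 0.0], [0.0, 0.0, -1.0]]
contact_force: [0.2, -0.9, -1.1]
finger_gap: 0.196
t 12.6 p [0.43   0.3112 0.0201] yaw 23.48 F [ 0.2 -0.9 -1.1] gap 0.196
 shift units in present axes [-0.05 -0.    0.07] in target axes [-0.05 -0.    0.07] turn [ 0.   -0.    0.02]
```

View pics/t6c.png

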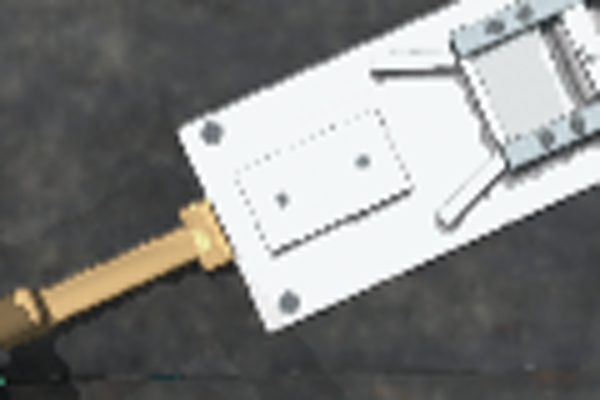

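The stick's nose, end at about (220,232), is centred behind the blank's rear edge at (255,215) and in line with the mouth. Now I lower it slightly and start the feed.

```bash

cat > chk.py <<'E'
import sys,numpy as np
from rig import sensors
s=sensors.observe(); d=np.array([.397,-.918,0]); F=-np.dot(s['contact_force'],d); p=np.array(s['ee_pos'])
sN=(p-[.5275,.0820,0])@d+.12; lat=(p-[.5275,.0820,0])@np.array([.918,.397,0])
print(f"t {s['t']:.2f} push {F:.1f} noseS {sN*1000:.1f} lat {lat*1000:.1f} z {p[2]*1000:.1f} Fz {s['contact_force'][2]:.1f} gap {s['finger_gap']:.2f}")
sys.exit(F>float(sys.argv[1]))
E
python3 -m jog '[[-0.02,0.1,0.05,0,0,0,0.95],[0,0.2,0,0,0,0,0.95],[0,0.1,0,0,0,0,0.95],[0,0,0,0,0,0,0.95]]' >/dev/null; python3 chk.py 6 &&
python3 -m jog '[[0,0.1,0,0,0,0,0.95],[0,0.1,0,0,0,0,0.95],[0,0.1,0,0,0,0,0.95],[0,0.1,0,0,0,0,0.95]]' >/dev/null; python3 chk.py 6 &&
python3 -m jog '[[0,0.15,0,0,0,0,0.95],[0,0.15,0,0,0,0,0.95],[0,0.15,0,0,0,0,0.95],[0,0.15,0,0,0,0,0.95]]' >/dev/null; python3 chk.py 6 &&
python3 -m jog '[[0,0.15,0,0,0,0,0.95],[0,0.15,0,0,0,0,0.95],[0,0.15,0,0,0,0,0.95],[0,0.15,0,0,0,0,0.95]]' >/dev/null; python3 chk.py 6
```

```text
t 12.98 push -0.4 noseS -116.3 lat 0.8 z 18.7 Fz -1.5 gap 0.20
t 12.98 push -0.4 noseS -116.3 lat 0.8 z 18.7 Fz -1.5 gap 0.20
t 12.98 push -0.4 noseS -116.3 lat 0.8 z 18.7 Fz -1.5 gap 0.20
t 12.98 push -0.4 noseS -116.3 lat 0.8 z 18.7 Fz -1.5 gap 0.20False
False
False
False
```

```bash
sed -i 's/sys.exit(F>float(sys.argv\[1\]))/sys.exit(int(F>float(sys.argv[1])))/' chk.py
python3 -m jog '[[0,0.1,0,0,0,0,0.95],[0,0.1,0,0,0,0,0.95],[0,0.1,0,0,0,0,0.95],[0,0.1,0,0,0,0,0.95]]' >/dev/null; python3 chk.py 6 &&
python3 -m jog '[[0,0.1,0,0,0,0,0.95],[0,0.1,0,0,0,0,0.95],[0,0.1,0,0,0,0,0.95],[0,0.1,0,0,0,0,0.95]]' >/dev/null; python3 chk.py 6 &&
python3 -m jog '[[0,0.15,0,0,0,0,0.95],[0,0.15,0,0,0,0,0.95],[0,0.15,0,0,0,0,0.95],[0,0.15,0,0,0,0,0.95]]' >/dev/null; python3 chk.py 6 &&
python3 -m jog '[[0,0.15,0,0,0,0,0.95],[0,0.15,0,0,0,0,0.95],[0,0.15,0,0,0,0,0.95],[0,0.15,0,0,0,0,0.95]]' >/dev/null; python3 chk.py 6
```

```text
t 13.32 push 2.0 noseS -105.0 lat 0.7 z 18.4 Fz 0.6 gap 0.20
t 13.65 push 2.0 noseS -92.8 lat 0.6 z 18.3 Fz -0.3 gap 0.20
t 13.98 push 1.0 noseS -74.6 lat 0.6 z 18.3 Fz -0.3 gap 0.20
t 14.32 push 1.3 noseS -56.6 lat 0.7 z 18.3 Fz -0.6 gap 0.20
```

```bash

python3 -m jog '[[0,0.1,0,0,0,0,0.95],[0,0.1,0,0,0,0,0.95],[0,0.1,0,0,0,0,0.95],[0,0.1,0,0,0,0,0.95]]' >/dev/null; python3 chk.py 6 &&
python3 -m jog '[[0,0.1,0,0,0,0,0.95],[0,0.1,0,0,0,0,0.95],[0,0.1,0,0,0,0,0.95],[0,0.1,0,0,0,0,0.95]]' >/dev/null; python3 chk.py 6 &&
python3 -m jog '[[0,0.05,0,0,0,0,0.95],[0,0.05,0,0,0,0,0.95]]' >/dev/null; python3 chk.py 9 &&
python3 -m jog '[[0,0.03,0,0,0,0,0.95],[0,0.03,0,0,0,0,0.95]]' >/dev/null; python3 chk.py 9 &&
python3 -m jog '[[0,0.03,0,0,0,0,0.95],[0,0.03,0,0,0,0,0.95]]' >/dev/null; python3 chk.py 9 &&
python3 -m jog '[[0,0.03,0,0,0,0,0.95],[0,0.03,0,0,0,0,0.95]]' >/dev/null; python3 chk.py 9 &&
python3 -m jog '[[0,0.03,0,0,0,0,0.95],[0,0.03,0,0,0,0,0.95]]' >/dev/null; python3 chk.py 9 &&
python3 -m jog '[[0,0.03,0,0,0,0,0.95],[0,0.03,0,0,0,0,0.95]]' >/dev/null; python3 chk.py 9
```

```text
t 14.65 push 1.8 noseS -44.8 lat 0.7 z 18.3 Fz -0.0 gap 0.20
t 14.98 push 1.9 noseS -32.8 lat 0.7 z 18.3 Fz -1.1 gap 0.20
t 15.15 push 2.0 noseS -29.8 lat 0.7 z 18.3 Fz 0.4 gap 0.20
t 15.32 push 1.7 noseS -28.2 lat 0.7 z 18.3 Fz 0.0 gap 0.20
t 15.48 push 2.0 noseS -26.5 lat 0.7 z 18.3 Fz -0.2 gap 0.20
t 15.65 push 2.5 noseS -24.7 lat 0.7 z 18.3 Fz -0.7 gap 0.20
t 15.82 push 2.8 noseS -22.8 lat 0.7 z 18.3 Fz -0.2 gap 0.20
t 15.98 push 7.1 noseS -21.6 lat 0.7 z 18.3 Fz 0.5 gap 0.20
```

```bash

python3 -m jog '[[0,0.03,0,0,0,0,0.95],[0,0.02,0,0,0,0,0.95]]' >/dev/null; python3 chk.py 12 &&
python3 -m jog '[[0,0.03,0,0,0,0,0.95],[0,0.02,0,0,0,0,0.95]]' >/dev/null; python3 chk.py 12 &&
python3 -m jog '[[0,0.03,0,0,0,0,0.95],[0,0.02,0,0,0,0,0.95]]' >/dev/null; python3 chk.py 12 &&
python3 -m jog '[[0,0.03,0,0,0,0,0.95],[0,0.02,0,0,0,0,0.95]]' >/dev/null; python3 chk.py 12 &&
python3 -m jog '[[0,0.03,0,0,0,0,0.95],[0,0.03,0,0,0,0,0.95]]' >/dev/null; python3 chk.py 10 &&
python3 -m jog '[[0,0.03,0,0,0,0,0.95],[0,0.03,0,0,0,0,0.95]]' >/dev/null; python3 chk.py 10 &&
python3 -m jog '[[0,0.05,0,0,0,0,0.95],[0,0.05,0,0,0,0,0.95]]' >/dev/null; python3 chk.py 9 &&
python3 -m jog '[[0,0.05,0,0,0,0,0.95],[0,0.05,0,0,0,0,0.95]]' >/dev/null; python3 chk.py 9
```

```text
t 16.15 push 6.6 noseS -20.3 lat 0.7 z 18.4 Fz 1.1 gap 0.20
t 16.32 push 6.2 noseS -18.8 lat 0.7 z 18.4 Fz 1.0 gap 0.20
t 16.48 push 5.2 noseS -17.2 lat 0.7 z 18.4 Fz -0.3 gap 0.20
t 16.65 push 6.1 noseS -15.6 lat 0.7 z 18.3 Fz -0.3 gap 0.20
t 16.82 push 5.5 noseS -13.8 lat 0.6 z 18.3 Fz 0.1 gap 0.20
t 16.98 push 6.6 noseS -12.0 lat 0.7 z 18.3 Fz -0.1 gap 0.20
t 17.15 push 5.9 noseS -9.0 lat 0.7 z 18.3 Fz 0.5 gap 0.20
t 17.32 push 5.6 noseS -6.0 lat 0.7 z 18.4 Fz 0.7 gap 0.20
```

```bash

python3 -m jog '[[0,0.06,0,0,0,0,0.95],[0,0.06,0,0,0,0,0.95],[0,0.06,0,0,0,0,0.95],[0,0.06,0,0,0,0,0.95]]' >/dev/null; python3 chk.py 9 &&
python3 -m jog '[[0,0.06,0,0,0,0,0.95],[0,0.06,0,0,0,0,0.95],[0,0.06,0,0,0,0,0.95],[0,0.06,0,0,0,0,0.95]]' >/dev/null; python3 chk.py 9 &&
python3 -m jog '[[0,0.06,0,0,0,0,0.95],[0,0.06,0,0,0,0,0.95],[0,0.06,0,0,0,0,0.95],[0,0.03,0,0,0,0,0.95]]' >/dev/null; python3 chk.py 9 &&
python3 -m jog '[[0,0.02,0,0,0,0,0.95],[0,0.01,0,0,0,0,0.95]]' >/dev/null; python3 chk.py 9 &&
python3 -m jog '[[0,0.02,0,0,0,0,0.95],[0,0.01,0,0,0,0,0.95]]' >/dev/null; python3 chk.py 9 &&
python3 -m jog '[[0,0.02,0,0,0,0,0.95],[0,0.01,0,0,0,0,0.95]]' >/dev/null; python3 chk.py 9 &&
python3 -m jog '[[0,0.02,0,0,0,0,0.95],[0,0.01,0,0,0,0,0.95]]' >/dev/null; python3 chk.py 9
```

```text
t 17.65 push 6.0 noseS 1.2 lat 0.7 z 18.3 Fz -0.9 gap 0.20
t 17.98 push 5.4 noseS 8.4 lat 0.3 z 18.3 Fz 1.1 gap 0.20
t 18.32 push 5.8 noseS 14.8 lat 0.3 z 18.3 Fz 0.7 gap 0.20
t 18.48 push 5.5 noseS 15.7 lat 0.2 z 18.2 Fz 1.3 gap 0.20
t 18.65 push 5.2 noseS 16.5 lat 0.2 z 18.3 Fz 0.8 gap 0.20
t 18.82 push 6.2 noseS 17.4 lat 0.2 z 18.3 Fz 1.2 gap 0.20
t 18.98 push 5.7 noseS 18.3 lat 0.2 z 18.3 Fz -0.2 gap 0.20
```

```bash

python3 chk.py 9 && 
python3 -m jog '[[0,0.02,0,0,0,0,0.95],[0,0.01,0,0,0,0,0.95]]' >/dev/null; python3 chk.py 9 &&
python3 -m jog '[[0,0.02,0,0,0,0,0.95],[0,0.01,0,0,0,0,0.95]]' >/dev/null; python3 chk.py 9 &&
python3 -m jog '[[0,0.02,0,0,0,0,0.95],[0,0.01,0,0,0,0,0.95]]' >/dev/null; python3 chk.py 9 &&
python3 -m jog '[[0,0.02,0,0,0,0,0.95],[0,0.01,0,0,0,0,0.95]]' >/dev/null; python3 chk.py 9 &&
python3 -m jog '[[0,0.02,0,0,0,0,0.95],[0,0.01,0,0,0,0,0.95]]' >/dev/null; python3 chk.py 9 &&
python3 -m jog '[[0,0.02,0,0,0,0,0.95],[0,0.01,0,0,0,0,0.95]]' >/dev/null; python3 chk.py 9
```

```text
t 18.98 push 5.7 noseS 18.3 lat 0.2 z 18.3 Fz -0.2 gap 0.20
t 19.15 push 5.9 noseS 19.1 lat 0.2 z 18.3 Fz 0.9 gap 0.20
t 19.32 push 5.2 noseS 20.1 lat 0.2 z 18.3 Fz 0.9 gap 0.20
t 19.48 push 6.2 noseS 20.9 lat 0.2 z 18.3 Fz 0.6 gap 0.20
t 19.65 push 5.5 noseS 21.8 lat 0.2 z 18.3 Fz 1.3 gap 0.20
t 19.82 push 5.4 noseS 22.7 lat 0.1 z 18.3 Fz 1.0 gap 0.20
t 19.98 push 6.6 noseS 23.6 lat 0.2 z 18.2 Fz 1.3 gap 0.20
```

```bash

python3 chk.py 9 && 
python3 -m jog '[[0,0.02,0,0,0,0,0.95],[0,0.01,0,0,0,0,0.95]]' >/dev/null; python3 chk.py 9 &&
python3 -m jog '[[0,0.02,0,0,0,0,0.95],[0,0.01,0,0,0,0,0.95]]' >/dev/null; python3 chk.py 9 &&
python3 -m jog '[[0,0.02,0,0,0,0,0.95],[0,0.01,0,0,0,0,0.95]]' >/dev/null; python3 chk.py 9 &&
python3 -m jog '[[0,0.02,0,0,0,0,0.95],[0,0.01,0,0,0,0,0.95]]' >/dev/null; python3 chk.py 9 &&
python3 -m jog '[[0,0.02,0,0,0,0,0.95],[0,0.01,0,0,0,0,0.95]]' >/dev/null; python3 chk.py 9 &&
python3 -m jog '[[0,0.02,0,0,0,0,0.95],[0,0.01,0,0,0,0,0.95]]' >/dev/null; python3 chk.py 9 &&
python3 -m jog '[[0,0.02,0,0,0,0,0.95],[0,0.01,0,0,0,0,0.95]]' >/dev/null; python3 chk.py 9 &&
python3 -m jog '[[0,0.02,0,0,0,0,0.95],[0,0.01,0,0,0,0,0.95]]' >/dev/null; python3 chk.py 9 &&
python3 -m jog '[[0,0.02,0,0,0,0,0.95],[0,0.01,0,0,0,0,0.95]]' >/dev/null; python3 chk.py 9 &&
python3 -m jog '[[0,0.02,0,0,0,0,0.95],[0,0.01,0,0,0,0,0.95]]' >/dev/null; python3 chk.py 9
```

```text
t 19.98 push 6.6 noseS 23.6 lat 0.2 z 18.2 Fz 1.3 gap 0.20
t 20.15 push 5.6 noseS 24.5 lat 0.2 z 18.3 Fz 0.8 gap 0.20
t 20.32 push 6.2 noseS 25.4 lat 0.2 z 18.3 Fz 1.6 gap 0.20
t 20.48 push 6.2 noseS 26.3 lat 0.2 z 18.3 Fz 1.2 gap 0.20
t 20.65 push 5.4 noseS 27.3 lat 0.2 z 18.3 Fz 1.3 gap 0.20
t 20.82 push 5.3 noseS 28.1 lat 0.1 z 18.3 Fz 1.5 gap 0.20
t 20.98 push 4.8 noseS 29.0 lat 0.2 z 18.2 Fz 1.4 gap 0.20
t 21.15 push 4.9 noseS 29.9 lat 0.1 z 18.2 Fz 0.4 gap 0.20
t 21.32 push 12.1 noseS 30.0 lat 0.1 z 18.3 Fz 1.9 gap 0.20
t 21.32 push 12.1 noseS 30.0 lat 0.1 z 18.3 Fz 1.9 gap 0.20
t 21.32 push 12.1 noseS 30.0 lat 0.1 z 18.3 Fz 1.9 gap 0.20
```

```bash

python3 -m jog '[[0,0,0,0,0,0,0.95]]' >/dev/null; python3 chk.py 9 
python3 -m jog '[[0,0,0,0,0,0,0.95]]' >/dev/null; python3 chk.py 9
```

```text
t 21.40 push 10.5 noseS 30.0 lat 0.1 z 18.3 Fz 2.6 gap 0.20
t 21.48 push 9.7 noseS 30.0 lat 0.1 z 18.3 Fz 2.3 gap 0.20
```

```bash

python3 -m jog '[[0,0.01,0,0,0,0,0.95]]' >/dev/null; python3 chk.py 9 
python3 -m jog '[[0,0,0,0,0,0,0.95]]' >/dev/null; python3 chk.py 9
```

```text
t 21.57 push 13.6 noseS 30.0 lat 0.1 z 18.3 Fz 2.2 gap 0.20
t 21.65 push 10.8 noseS 30.0 lat 0.1 z 18.4 Fz 2.1 gap 0.20
```

```bash

python3 -m jog '[[0,0.01,0,0,0,0,0.95]]' >/dev/null; python3 chk.py 9 
python3 -m jog '[[0,0,0,0,0,0,0.95]]' >/dev/null; python3 chk.py 9
python3 -m jog '[[0,0,0,0,0,0,0.95]]' >/dev/null; python3 chk.py 9
python3 -m jog '[[0,0,0,0,0,0,0.95]]' >/dev/null; python3 chk.py 9
```

```text
t 21.73 push 14.6 noseS 30.0 lat 0.1 z 18.4 Fz 4.4 gap 0.20
t 21.82 push 12.2 noseS 30.0 lat 0.1 z 18.4 Fz 2.4 gap 0.21
t 21.90 push 12.6 noseS 30.0 lat 0.1 z 18.4 Fz 3.9 gap 0.20
t 21.98 push 13.5 noseS 30.0 lat 0.1 z 18.4 Fz 3.1 gap 0.20
```

```bash

python3 -m jog '[[0,0.007,0,0,0,0,0.95]]' >/dev/null; python3 chk.py 9 
python3 -m jog '[[0,0,0,0,0,0,0.95],[0,0,0,0,0,0,0.95],[0,0,0,0,0,0,0.95]]' >/dev/null; python3 chk.py 9
python3 -m jog '[[0,0,0,0,0,0,0.95],[0,0,0,0,0,0,0.95],[0,0,0,0,0,0,0.95]]' >/dev/null; python3 chk.py 9
python3 -m jog '[[0,0,0,0,0,0,0.95],[0,0,0,0,0,0,0.95],[0,0,0,0,0,0,0.95]]' >/dev/null; python3 chk.py 9
python3 -m jog '[[0,0,0,0,0,0,0.95],[0,0,0,0,0,0,0.95],[0,0,0,0,0,0,0.95]]' >/dev/null; python3 chk.py 9
python3 -m jog '[[0,0,0,0,0,0,0.95],[0,0,0,0,0,0,0.95],[0,0,0,0,0,0,0.95]]' >/dev/null; python3 chk.py 9
```

```text
t 22.07 push 15.4 noseS 30.0 lat 0.1 z 18.4 Fz 3.3 gap 0.20
t 22.32 push 14.1 noseS 30.0 lat 0.1 z 18.4 Fz 3.4 gap 0.20
t 22.57 push 14.2 noseS 30.0 lat 0.1 z 18.4 Fz 2.4 gap 0.20
t 22.82 push 14.4 noseS 30.0 lat 0.1 z 18.4 Fz 3.0 gap 0.20
t 23.07 push 14.4 noseS 30.0 lat 0.1 z 18.4 Fz 4.1 gap 0.20
t 23.32 push 14.4 noseS 30.0 lat 0.1 z 18.4 Fz 4.2 gap 0.20
```

```bash

python3 -m jog '[[0,0.005,0,0,0,0,0.95],[0,0,0,0,0,0,0.95],[0,0,0,0,0,0,0.95]]' >/dev/null; python3 chk.py 9 
python3 -m jog '[[0,0,0,0,0,0,0.95],[0,0,0,0,0,0,0.95],[0,0,0,0,0,0,0.95],[0,0,0,0,0,0,0.95],[0,0,0,0,0,0,0.95]]' >/dev/null; python3 chk.py 9
python3 -m jog '[[0,0,0,0,0,0,0.95],[0,0,0,0,0,0,0.95],[0,0,0,0,0,0,0.95],[0,0,0,0,0,0,0.95],[0,0,0,0,0,0,0.95]]' >/dev/null; python3 chk.py 9
python3 -m jog '[[0,0,0,0,0,0,0.95],[0,0,0,0,0,0,0.95],[0,0,0,0,0,0,0.95],[0,0,0,0,0,0,0.95],[0,0,0,0,0,0,0.95]]' >/dev/null; python3 chk.py 9
python3 -m jog '[[0,-0.03,0,0,0,0,0.95],[0,-0.1,0,0,0,0,0.95],[0,-0.2,0,0,0,0,0.95],[0,-0.3,0,0,0,0,0.95],[0,-0.4,0,0,0,0,0.95]]' >/dev/null; python3 chk.py 9
python3 -m jog '[[0,-0.5,0,0,0,0,0.95],[0,-0.5,0,0,0,0,0.95],[0,-0.6,0,0,0,0,0.95],[0,-0.6,0,0,0,0,0.95],[0,-0.6,0,0,0,0,0.95]]' >/dev/null; python3 chk.py 9
python3 -m jog '[[0,-0.6,0,0,0,0,0.95],[0,-0.6,0,0,0,0,0.95],[0,-0.5,0,0,0,0,0.95],[0,-0.2,0,0,0,0,0.95],[0,0,0,0,0,0,0.95]]' >/dev/null; python3 chk.py 9
python3 - <<'E'
from go import *
to(np.array([.4286,.3106,.06]),23.4)
im=cams.get_image("top")[:,:,::-1]
cv2.imwrite("pics/t7c.png",cv2.resize(im[115:255,145:345],None,fx=4,fy=4,interpolation=cv2.INTER_CUBIC))
E
```

```text
t 23.57 push 15.2 noseS 30.0 lat 0.1 z 18.4 Fz 4.3 gap 0.20
t 23.98 push 14.9 noseS 30.0 lat 0.1 z 18.4 Fz 3.9 gap 0.20
t 24.40 push 14.6 noseS 30.0 lat 0.0 z 18.4 Fz 3.7 gap 0.20
t 24.82 push 14.8 noseS 30.0 lat 0.1 z 18.4 Fz 3.0 gap 0.20
t 25.23 push -0.3 noseS 1.3 lat 0.7 z 18.2 Fz -0.5 gap 0.20
t 25.65 push 0.8 noseS -84.1 lat 0.2 z 18.2 Fz -1.3 gap 0.20
t 26.07 push 0.1 noseS -141.2 lat 0.2 z 18.2 Fz -1.0 gap 0.20
t 26.07 p [0.424  0.3218 0.0182] yaw 23.59 F [ 0.3  0.2 -1. ] gap 0.199
 shift units in present axes [-0.01  0.4  -1.39] in target axes [-0.01  0.4  -1.39] turn [-0.    0.    0.04]
```

View pics/t7c.png

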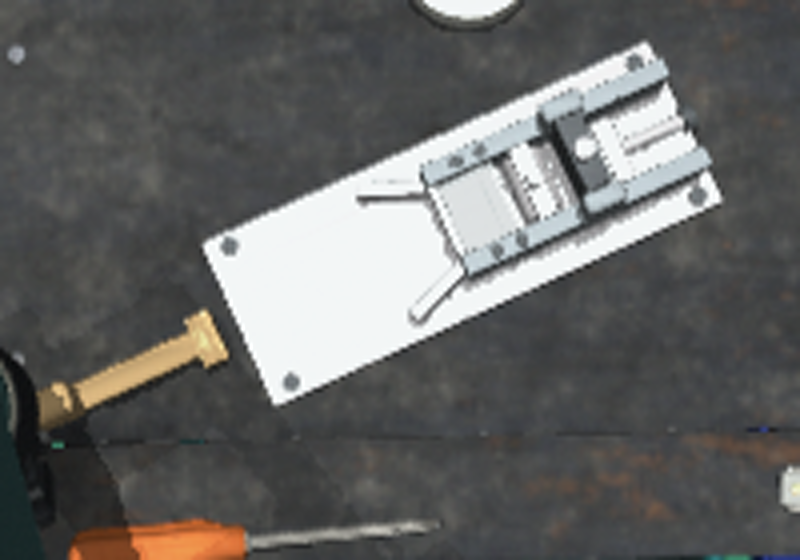

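The infeed bed is now empty and the blank is inside, under the guard and hold-down. The stick is clear of the shear, nose at about (208,335). I take it back to its original place.

```bash

python3 -m jog '[[0,0,-0.5,0,0,0,0.95],[0,0,-0.6,0,0,0,0.95],[0,0,0,0,0,-0.95,0.95],[0,0,0,0,0,-0.95,0.95],[0,0,0,0,0,-0.95,0.95]]'>/dev/null
python3 -m jog '[[0,0,0,0,0,-0.95,0.95],[0,0,0,0,0,-0.95,0.95],[0,0,0,0,0,-0.95,0.95],[0,0,0,0,0,-0.95,0.95],[0,0,0,0,0,-0.95,0.95]]'>/dev/null
python3 -m jog '[[0,0,0,0,0,-0.95,0.95],[0,0,0,0,0,-0.95,0.95],[0,0,0,0,0,-0.95,0.95],[0,0,0,0,0,-0.95,0.95],[0,0,0,0,0,-0.95,0.95]]'>/dev/null
python3 -m jog '[[-0.4,0.07,0,0,0,0.4,0.95],[-0.32,0.06,0,0,0,0,0.95],[0,0,0.4,0,0,0,0.95],[0,0,0.5,0,0,0,0.95],[0,0,0.2,0,0,0,0.95]]'
python3 -m jog '[[0,0,0.1,0,0,0,0.95],[0,0,0,0,0,0,0.95],[0,0,0,0,0,0,0.95]]'
python3 chk.py 99
```

```text
t: 27.78
ee_pos: [0.424, 0.2964, 0.0171]
tcp_rot: [[0.207, 0.978, -0.002], [0.978, -0.207, -0.001], [-0.002, -0.002, -1.0]]
contact_force: [0.2, -0.5, -2.1]
finger_gap: 0.199
t: 28.03
ee_pos: [0.4249, 0.2981, 0.0154]
tcp_rot: [[0.205, 0.979, -0.0], [0.979, -0.205, -0.0], [-0.0, -0.0, -1.0]]
contact_force: [0.5, -0.6, -0.7]
finger_gap: 0.199
t 28.03 push -0.8 noseS -119.1 lat -8.4 z 15.4 Fz -0.7 gap 0.20
```

```bash

python3 -m jog '[[0,0,0.1,0,0,0,0.95],[0,0,0.07,0,0,0,0.95],[0,0,0,0,0,0,0.95]]'>/dev/null; python3 chk.py 99
python3 -m jog '[[0,0,0.03,0,0,0,0.95],[0,0,0,0,0,0,0.95]]'>/dev/null;python3 chk.py 99
python3 -m jog '[[0,0,0.03,0,0,0,0.95],[0,0,0,0,0,0,0.95]]'>/dev/null;python3 chk.py 99
```

```text
t 28.28 push 0.2 noseS -119.5 lat -8.3 z 10.1 Fz -2.4 gap 0.20
t 28.45 push -0.5 noseS -119.5 lat -8.3 z 9.3 Fz -1.0 gap 0.20
t 28.62 push 0.3 noseS -119.5 lat -8.2 z 8.6 Fz 2.1 gap 0.20
```

Touched down. I release, rise straight up and check.

```bash

python3 -m jog '[[0,0,0,0,0,0,0.8],[0,0,0,0,0,0,0.6],[0,0,0,0,0,0,0.5],[0,0,0,0,0,0,0.45],[0,0,0,0,0,0,0.45]]'
python3 -m jog '[[0,0,-0.3,0,0,0,0.45],[0,0,-0.7,0,0,0,0.45],[0,0,-0.9,0,0,0,0.45],[0,0,-0.9,0,0,0,0.45],[0,0,-0.9,0,0,0,0.45]]'
python3 -m jog '[[0.8,-0.5,-0.8,0,0,0,0.45],[0.9,-0.5,-0.5,0,0,0,0.45],[0.9,-0.5,0,0,0,0,0.45],[0.9,-0.5,0,0,0,0,0.45],[0.5,0,0,0,0,0,0.45]]'
python3 -m jog '[[0.9,-0.5,0,0,0,0,0.45],[0.9,-0.5,0,0,0,0,0.45],[0.5,-0.5,0,0,0,0,0.45],[0,0,0,0,0,0,0.45],[0,0,0,0,0,0,0.45]]'
python3 - <<'E'
from h import *
a=cams.get_image("top")[:,:,::-1]; b=cams.get_image("scene")[:,:,::-1]
cv2.imwrite("pics/f_t.png",cv2.resize(a[105:265,140:400],None,fx=3,fy=3,interpolation=cv2.INTER_CUBIC)); cv2.imwrite("pics/f_s.png",b)
b0=cv2.imread("pics/scene0.png")
o=np.vstack([cv2.resize(x[150:300,130:400],(540,300),interpolation=cv2.INTER_CUBIC) for x in (b0,b)])
cv2.imwrite("pics/f_s2.png",o)
E
```

```text
t: 29.03
ee_pos: [0.4248, 0.2984, 0.0084]
tcp_rot: [[0.204, 0.979, -0.0], [0.979, -0.204, -0.0], [-0.0, 0.0, -1.0]]
contact_force: [-0.3, 0.2, 0.3]
finger_gap: 0.557
t: 29.45
ee_pos: [0.4245, 0.2982, 0.121]
tcp_rot: [[0.204, 0.979, -0.0], [0.979, -0.204, -0.0], [-0.0, -0.0, -1.0]]
contact_force: [0.1, 1.3, -0.9]
finger_gap: 0.551
t: 29.87
ee_pos: [0.3886, 0.4311, 0.1598]
tcp_rot: [[0.202, 0.979, 0.0], [0.979, -0.202, 0.002], [0.002, -0.0, -1.0]]
contact_force: [-0.1, 0.4, -0.2]
finger_gap: 0.549
t: 30.28
ee_pos: [0.3598, 0.5055, 0.1587]
tcp_rot: [[0.202, 0.979, 0.0], [0.979, -0.202, -0.0], [-0.0, 0.0, -1.0]]
contact_force: [-0.1, -0.1, -0.3]
finger_gap: 0.548
```

View pics/f_t.png

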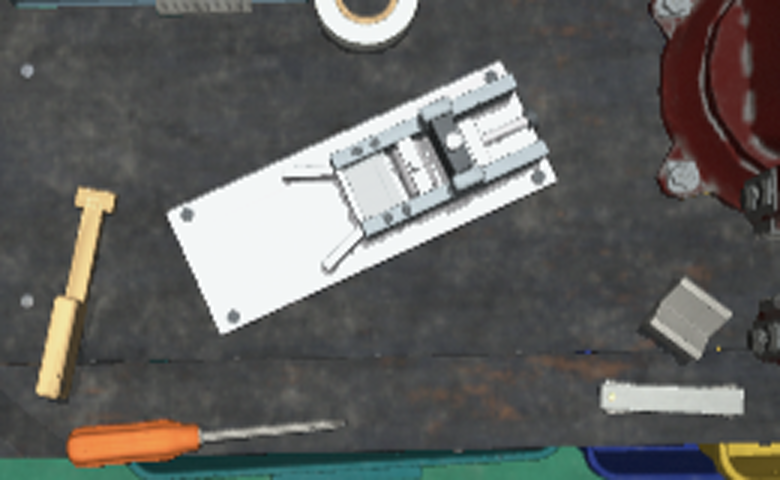

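View pics/f_s2.png

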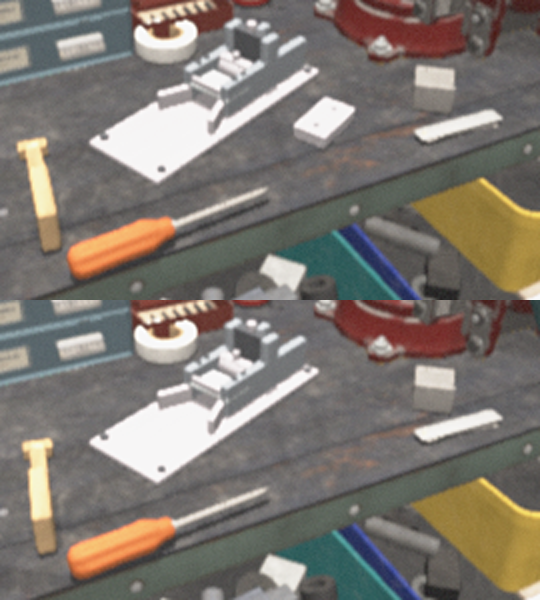

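The stick lies flat, handle up, clear of the shear, and the bystanders look unmoved. The blank is inside the shear and the robot touches nothing.

```bash
python3 -c "
from rig import robot; print(robot.sign_off())"
```

```text
the job is handed in; nothing more can be done
None
```

The job is done and handed in at about 30 s of the 72 s allowed; no verdict was reported.

- **Placing:** The blank was laid on the infeed bed about 6–8 mm short of the guides, within about 1° of square, and released.
- **Feeding:** I fed it with the push stick's nose only. The highest reading was about 7 N at the hold-down roller, then a steady drag of about 6 N.
- **Bedding:** The push rose sharply with the nose 30 mm past the mouth. That puts the blank's front end, and so the gauge face, at about 100 mm, inside the stated 98–120 mm. I held it at 14–15 N for about 2.7 s. The highest push reading was 15.4 N, taken at the end of each move call, so brief peaks between readings were not seen.
- **Finish:** The stick was drawn straight out and laid flat, handle up, close to where it started and clear of the shear. The last top and scene pictures show the vee block, feeler gauge and screwdriver apparently unmoved.

**Checks that disagreed or fell short:**
- The two cameras' estimates of the shear's centre line differed by about 2–4 mm. The guides took this up without any side-force problem.
- That the blank is against the gauge rests on the force and distance readings. The guard and roller hid it too much to confirm by eye.

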